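Isolate the hose press for lockout

TASK

Isolate the hose press before its dies are changed: on the larger of the two grey isolator boxes, turn the black bar handle anticlockwise (seen from above) a quarter turn to its off stop. Only then swing the steel lockout hasp on the same lid fully out over the edge of the box, to its stop, so that a padlock could go through its eye. Leave the handle of the smaller isolator as it is.

Things in the scene. Friction and masses are not known exactly. Their poses are not given: they have to be found in the camera images.
- handle_grip (a point): Middle of the larger isolator's black bar handle, on its vertical turning axis. Bar 80 mm long, 22 wide, 40 tall, on a 70 mm round grey collar. Point 32 mm above the lid, 16 below the bar's top, 22 above the collar. Axes turn with the handle: x along the bar to its end with a white line, y across it, z up. Box: grey, fixed, 150 x 200 mm, lid up, 70 mm above the bench.
- isolator_handle (a joint): Angle of that handle, rad: 0 = on (line at one white lid mark), grows anticlockwise seen from above, 1.57 = off, hard stop (line at the other mark, on the hasp's side). Starts at 0 to 0.35. Friction 0.15 N m; stays where it is left.
- hasp_tab (a point): Middle of the upright tab (22 mm wide, 8 thick, top 12 mm above this point) at the free end of the flat steel hasp on the same lid; point 34 mm above the lid, 24 above the flat arm (22 mm wide, with padlock eye). Axes turn with it: x along the arm away from its vertical pivot, which is 80 mm back along -x; y across the 8 mm, the way it swings out; z up.
- lock_hasp (a joint): Angle of the hasp, rad: 0 = folded along a 150 mm edge of the lid (115 mm beside the handle's axis), grows anticlockwise seen from above, 1.57 = fully out, square to the edge, hard stop, tab 55 mm beyond the box. Starts at 0 to 0.3. Friction 0.05 N m; stays where it is left; free to swing even while the handle is on.
- small_handle (a joint): Angle, rad, of the 50 mm bar handle of the other, smaller isolator (grey box 110 x 110 mm, 60 mm high, no hasp), 0.3 m or more to the side of the larger one. Starts at 0 to 0.1 (on); to be left alone.
Not all that is in view belongs to the job. Leave any orange or pink look-alike of the part that bears small_handle alone.

How it is judged:
By the outcome, as a careful person would: the job done as asked, in the order asked, and still so for the second after the job is handed in, with the robot touching nothing.
It also fails if it takes over 51 s, if anything falls off the work surface, if the arm or the gripper's body presses on something with over 40 N, if the wrist force passes 120 N, or if a joint passes its speed limit or range.

ROBOT

A 6-joint arm with a two-finger parallel gripper is mounted at the origin on the work surface. World frame = base frame: x ahead of the robot, y to its left, z up, the work surface at z = 0. Lengths are in m, angles in degrees, forces in N, time in s.
With the tool pointing down it reaches from about 0.4 to 0.825 m from the base axis. Payload 7 kg.
Tool frame: the origin (TCP) lies at the very end of the fingers, on their centre line; the grasp point (between the pads) lies 19 mm behind it (r.hold_point_z is the distance from the TCP to the grasp point, in m); z points along the fingers, y is the direction in which the jaws open and shut (so a half turn about z gives the same grasp; the last joint's range is limited). The gripper opens to 88 mm and grips with 3 to 60 N. Pads are 19 mm wide; open, the fingers measure 130 mm over their backs; the gripper's body (78 mm by 193 mm) begins 47 mm behind the grasp point.
Start: joints at [92.882, 20.546, 0.682, 0, -70.136, -16.507], TCP at [0.159, 0.656, 0.227] pointing down, gripper open.
Joint ranges: [-176.03, 176.03], [-82.01, 121.73], [-58.28, 71.71], [-173.87, 95.51], [-174.79, -0.11], [-173.66, 173.66]. Speed limits (degrees/s): [136.94, 136.94, 172.46, 180, 180, 180].

INTERFACE

Orientations are given as [roll, pitch, yaw] about the fixed x, y, z axes, in that order (R = Rz(yaw) Ry(pitch) Rx(roll)).
In Python, from plant import r gives the robot as it stands. The module is installed in compiled form; this text tells all that it offers.
- The arm moves only by the shell command python3 -m inch 'ROWS' [FORCE]. ROWS is text: rows parted by semicolons, each of 7 numbers parted by spaces: the shift along the tool's x, y, z in m, then the turn, a rotation vector about the tool's x, y, z in rad, then the opening, from 0 (shut) to 1 (fully open). In form: tx ty tz ax ay az jaw; .... A call has 1 to 20 rows; each row shifts and turns the commanded pose from where the row before left it, along the tool's axes as they then stand; what a row does not reach is not made up. A row lasts 1/12 s, in which the tool goes at most 41.7 mm and 7.16 degrees, less where a joint would pass 70% of its speed; a pose out of reach is approached as far as the arm can. A call with a gripper value outside its range is refused whole. The fingers move at their own pace and stop on an object; FORCE is the grip in N (left out, the last holds). Time passes only in rows, so rows that do not move let the fingers close. It gives the time, the measured TCP pose, the force and the opening at its end, in the units of the state.
- r.get_state(): the state, without advancing time (a new reading comes with each control period).
- r.capture(name): name is "scene" or "top" or "wrist"; returns the picture (384x512x3 uint8, red, green, blue); there is no depth.
- r.camera_params(name): a dict with "vfov" (degrees; the focal length in pixels is half the picture's height over the tangent of half this angle, whatever the lens; pixels are square), "cx", "cy" (the principal point, pixels), "distortion" ([k1, k2, p1, p2, k3] as OpenCV has them; the pictures are not rectified), "R" (3x3) and "t" (3): a world point X has camera coordinates R X + t. Camera axes: x right, y down, z forward; pixel columns grow to the right and rows downward; lengths in m; the calibration is good to about 2 mm. A picture is of the moment at which its call begins: read the wrist's pose just before it. camera_params takes no time and is no camera call; for the wrist camera it gives the pose at the moment of the call.
- r.close_job(): hands the job in, once; it reports no verdict.
Trained networks look in the newest picture that a camera, given by its name, has taken for a name from the list of things; names that differ only in an ending like _2 or _b are one class to them, and where a whole thing is asked for, a point or a joint stands for the part that bears it (a point fixed in the world has none). Each returns a list of dicts, best first, with "p" (0 to 1); they miss things now and then, are a little off and sometimes report something else, mostly with a low value. They report only what shows in the picture. A call takes as long as a camera call. They do not tell look-alikes from the thing itself.
- r.recognise(target, camera): "xy" ([column, row] in pixels, amid what is visible of it).
The state is a dict: "time_s": time; "joints": joint angles; "qd": joint speeds; "joint_torque": joint torques, N m; "tcp_pos": TCP position; "eef_rot": TCP orientation; "contact_force": force on the tool from outside, world axes, zero at the start; "moment": the same for the moment, N m; "gripper_width": finger opening in m.
Only numpy, scipy, OpenCV 4.12 (cv2) and the standard library are available. Lean on these libraries where they do the work, as an engineer would, in place of code of your own. Each camera call takes 0.05 s, during which the arm holds its last target.

## Working session

There is one attempt and no reset: what is moved stays moved. The work goes in short steps, Python scripts to look and compute and a shell command to move; the robot and the scene stay as the last step left them, time stands still between calls to the robot, and variables do not carry over. Pictures are saved under pics/ and viewed, and the job is handed in when it is done.

```bash
mkdir -p pics; ls; python3 - <<'E'
from plant import r
import cv2
s=r.get_state(); print(s['time_s'],s['tcp_pos'],s['eef_rot'],s['gripper_width'],r.hold_point_z)
for c in ("scene","top"):
    im=r.capture(c); cv2.imwrite(f"pics/{c}0.png",im[:,:,::-1])
    p=r.camera_params(c); print(c,p['vfov'],p['cx'],p['cy'],p['distortion'],(-p['R'].T@p['t']).round(3) if hasattr(p['R'],'T') else p)
    for t in ("handle_grip","hasp_tab","small_handle","isolator_handle","lock_hasp"):
        print(t,[(d['p'],d['xy']) for d in r.recognise(t,c)][:4])
E
```

```text
pics
0.0 [0.15889832 0.6555025  0.22559857] [ 1.79901763e+02 -7.90193004e-03 -1.36325791e+01] 0.08747618143628522 0.0188
scene 43.380531082091245 258.4154129227932 199.96087395558376 [-0.10335278  0.          0.          0.          0.        ] [1.26  0.436 0.833]
handle_grip [(0.82, [96.1, 199.3])]
hasp_tab [(0.86, [127.8, 214.3])]
small_handle [(0.78, [262.7, 255.6]), (0.57, [309.2, 202.5]), (0.57, [416.3, 188.2])]
isolator_handle [(0.74, [97.8, 194.5])]
lock_hasp [(0.9, [129.5, 218.3])]
top 42.26091713300045 257.32536393595126 186.8842274035126 [-0.03532295  0.          0.          0.          0.        ] [0.244 0.129 1.547]
handle_grip []
hasp_tab [(0.51, [341.7, 144.4])]
small_handle [(0.74, [236.1, 136.3]), (0.57, [131.9, 242.0]), (0.52, [217.3, 204.9])]
isolator_handle [(0.93, [377.1, 151.4])]
lock_hasp [(0.74, [342.1, 142.1])]
```

View pics/scene0.png

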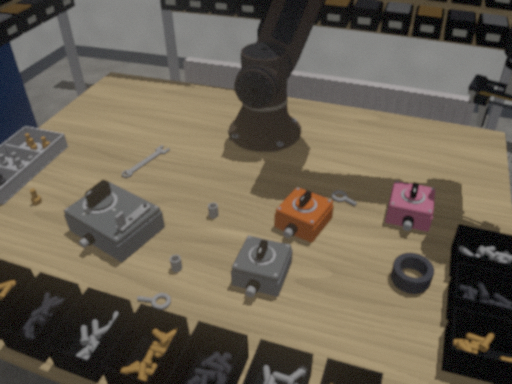

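View pics/top0.png

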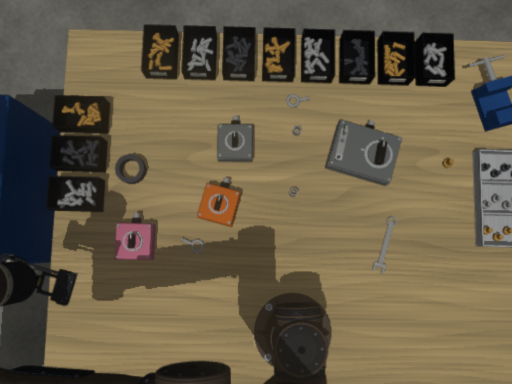

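```bash
python3 - <<'E'
import cv2
a=cv2.imread("pics/top0.png")[90:210,300:450]; cv2.imwrite("pics/topc.png",cv2.resize(a,None,fx=5,fy=5,interpolation=cv2.INTER_CUBIC))
a=cv2.imread("pics/scene0.png")[150:260,40:180]; cv2.imwrite("pics/scenec.png",cv2.resize(a,None,fx=5,fy=5,interpolation=cv2.INTER_CUBIC))
E
```

```text
(no output)
```

View pics/topc.png

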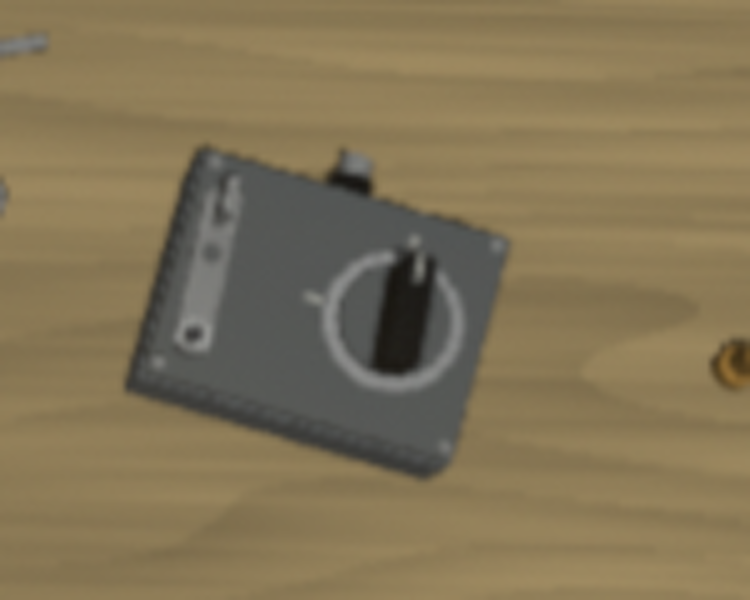

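View pics/scenec.png

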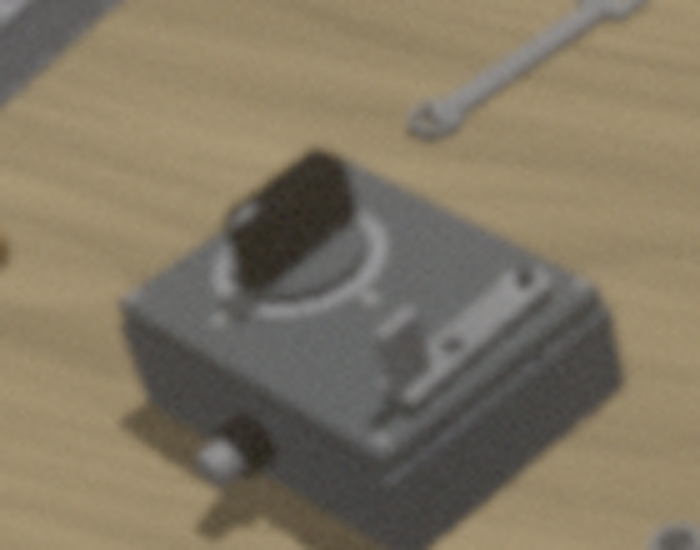

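The larger grey box is at about (365,152) in the top view and (110,220) in the scene view. It is the only one with a hasp. The other isolators are small: grey (236,141), orange (218,204) and pink (135,240). The handle's line sits near the "on" mark on the far side, and the second mark faces the hasp. I'll measure these next.

```bash
cat > h.py <<'E'
from plant import r
import numpy as np, cv2
def K(p):
    f=192/np.tan(np.radians(p['vfov']/2)); return np.array([[f,0,p['cx']],[0,f,p['cy']],[0,0,1.]])
def ray(p,uv):
    n=cv2.undistortPoints(np.array([[uv]],float),K(p),np.array(p['distortion'],float))[0,0]
    R=np.array(p['R']);t=np.array(p['t']); return -R.T@t, R.T@np.array([n[0],n[1],1])
def atz(p,uv,z):
    c,d=ray(p,uv); return c+d*(z-c[2])/d[2]
def proj(p,X):
    R=np.array(p['R']);t=np.array(p['t'])
    return cv2.projectPoints(np.array(X,float).reshape(-1,3),cv2.Rodrigues(R)[0],t,K(p),np.array(p['distortion'],float))[0].reshape(-1,2)
E
python3 - <<'E'
from h import *
T=r.camera_params('top');S=r.camera_params('scene')
def t(u,v):return (300+(u+.5)/5-.5,90+(v+.5)/5-.5)
def s(u,v):return (40+(u+.5)/5-.5,150+(v+.5)/5-.5)
for n,a,z in [('scrFL',(214,160),.07),('scrFR',(498,243),.07),('scrNR',(445,447),.07),('scrNL',(158,362),.07),('pivot',(193,333),.08),('ring',(393,320),.08),('markon',(414,241),.07),('markoff',(313,298),.07),('tabtop',(232,185),.116),('eye',(211,252),.08),('barF',(420,252),.118),('barN',(397,370),.1),('line',(419,268),.118)]:
    print('T',n,atz(T,t(*a),z).round(4))
for n,a,z in [('scrF',(380,440),.07),('scrN',(587,287),.07),('pivot',(527,278),.08),('eye',(453,345),.08),('tabtop',(398,320),.116),('markon',(217,320),.07),('markoff',(370,298),.07),('barN',(320,152),.118),('barF',(240,215),.118),('ring',(300,253),.08)]:
    print('S',n,atz(S,s(*a),z).round(4))
E
```

```text
T scrFL [ 0.6404 -0.1392  0.07  ]
T scrFR [ 0.5933 -0.3136  0.07  ]
T scrNR [ 0.4665 -0.2796  0.07  ]
T scrNL [ 0.514  -0.1053  0.07  ]
T pivot [ 0.5305 -0.1248  0.08  ]
T ring [ 0.5417 -0.246   0.08  ]
T markon [ 0.5931 -0.2619  0.07  ]
T markoff [ 0.556  -0.1997  0.07  ]
T tabtop [ 0.6132 -0.1416  0.116 ]
T eye [ 0.5806 -0.1356  0.08  ]
T barF [ 0.5752 -0.2527  0.118 ]
T barN [ 0.5074 -0.243   0.1   ]
T line [ 0.5656 -0.252   0.118 ]
S scrF [ 0.6338 -0.1449  0.07  ]
S scrN [ 0.5077 -0.1054  0.07  ]
S pivot [ 0.5209 -0.1297  0.08  ]
S eye [ 0.5751 -0.1389  0.08  ]
S tabtop [ 0.601  -0.1446  0.116 ]
S markon [ 0.5874 -0.268   0.07  ]
S markoff [ 0.549  -0.2041  0.07  ]
S barN [ 0.5059 -0.2491  0.118 ]
S barF [ 0.5611 -0.2586  0.118 ]
S ring [ 0.54   -0.2484  0.08  ]
```

Box pose from both views: centre about (0.550,-0.212), yaw about -15°. The handle axis is near (0.541,-0.247) with the bar at about -9°, and the hasp pivot is near (0.526,-0.127). These agree with the 115 mm, 80 mm and lid dimensions. I'll swing over now.

```bash
python3 -m inch '0.0353 0 0 0 0 0.0524 1;0.0353 0 0 0 0 0.0524 1;0.0353 0 0 0 0 0.0524 1;0.0353 0 0 0 0 0.0524 1;0.0353 0 0 0 0 0.0524 1;0.0353 0 0 0 0 0.0524 1;0.0353 0 0 0 0 0.0524 1;0.0353 0 0 0 0 0.0524 1;0.0353 0 0 0 0 0.0524 1;0.0353 0 0 0 0 0.0524 1;0.0353 0 0 0 0 0.0524 1;0.0353 0 0 0 0 0.0524 1;0.0353 0 0 0 0 0.0524 1;0.0353 0 0 0 0 0.0524 1;0.0353 0 0 0 0 0.0524 1;0.0353 0 0 0 0 0.0524 1;0.0353 0 0 0 0 0.0524 1'
python3 -m inch '0.0353 0 0 0 0 0.0524 1;0.0353 0 0 0 0 0.0524 1;0.0353 0 0 0 0 0.0524 1;0.0353 0 0 0 0 0.0524 1;0.0353 0 0 0 0 0.0524 1;0.0353 0 0 0 0 0.0524 1;0.0353 0 0 0 0 0.0524 1;0.0353 0 0 0 0 0.0524 1;0.0353 0 0 0 0 0.0524 1;0.0353 0 0 0 0 0.0524 1;0.0353 0 0 0 0 0.0524 1;0.0353 0 0 0 0 0.0524 1;0.0353 0 0 0 0 0.0524 1;0.0353 0 0 0 0 0.0524 1;0.0353 0 0 0 0 0.0524 1;0.0353 0 0 0 0 0.0524 1;0.0353 0 0 0 0 0.0524 1'
python3 -c "
from plant import r
print(r.get_state())"
```

```text
time_s: 2.02
tcp_pos: [0.6196, 0.3, 0.2265]
eef_rot: [-180.0, -0.0, -64.8]
contact_force: [0.4, 0.2, -0.4]
gripper_width: 0.0874
time_s: 3.43
tcp_pos: [0.6315, -0.2806, 0.2265]
eef_rot: [180.0, -0.0, -115.8]
contact_force: [1.0, -0.5, -0.8]
gripper_width: 0.0876
{'time_s': 3.4333, 'joints': array([-7.83759072e+00,  2.20496495e+01,  2.92184840e+00,  3.66174469e-03,
       -7.08741423e+01, -1.80114064e+01]), 'qd': array([-3.50170652e+01, -3.55081727e-01, -3.42897543e-01,  3.57988742e-02,
        2.12085665e-02, -1.06647464e+00]), 'joint_torque': array([ 3.95370796e+00, -6.12782979e+01,  2.91500759e+01,  6.94802642e+00,
       -7.83612672e-02,  2.57207220e-02]), 'tcp_pos': array([ 0.6314832 , -0.28055617,  0.22645813]), 'eef_rot': array([ 1.79999222e+02, -3.89095789e-03, -1.15847797e+02]), 'contact_force': array([ 1.02328935, -0.45788104, -0.76232851]), 'moment': array([ 0.08577061, -0.12657667,  0.03892397]), 'gripper_width': 0.08759241648513014}
```

```bash
python3 -m inch '0 0 0 0 0 0.106 1;0 0 0 0 0 0.106 1;0 0 0 0 0 0.106 1;0 0 0 0 0 0.106 1;0 0 0 0 0 0.106 1;0 0 0 0 0 0.106 1;0 0 0 0 0 0.106 1;0 0 0 0 0 0.106 1;0 0 0 0 0 0.106 1;0 0 0 0 0 0.106 1;0 0 0 0 0 0.106 1;0 0 0 0 0 0.106 1;0.03 0.006 -0.01 0 0 0 1;0.03 0.006 -0.02 0 0 0 1;0.03 0.006 -0.02 0 0 0 1;0 0 0 0 0 0 1;0 0 0 0 0 0 1;0 0 0 0 0 0 1'
python3 - <<'E'
from h import *
s=r.get_state(); print(s['tcp_pos'],s['eef_rot'],s['joints'].round(1),s['contact_force'])
p=r.camera_params('wrist'); im=r.capture('wrist'); cv2.imwrite('pics/w1.png',im[:,:,::-1])
print((-np.array(p['R']).T@p['t']).round(3))
import pickle; pickle.dump(p,open('w1.pkl','wb'))
for t in ("handle_grip","hasp_tab"): print(t,[(d['p'],d['xy']) for d in r.recognise(t,'wrist')][:3])
E
```

```text
time_s: 4.93
tcp_pos: [0.5458, -0.2476, 0.2769]
eef_rot: [180.0, 0.1, 171.4]
contact_force: [0.6, -1.2, -0.3]
gripper_width: 0.0876
[ 0.54581599 -0.2475845   0.27692756] [1.79983417e+02 6.09125019e-02 1.71423034e+02] [ -5.7  11.8  -4.8  -0.  -73.3 -92.8] [ 0.63947389 -1.18133807 -0.34942305]
[ 0.479 -0.238  0.435]
handle_grip [(0.75, [250.8, 164.2])]
hasp_tab [(0.88, [360.0, 172.6])]
```

View pics/w1.png

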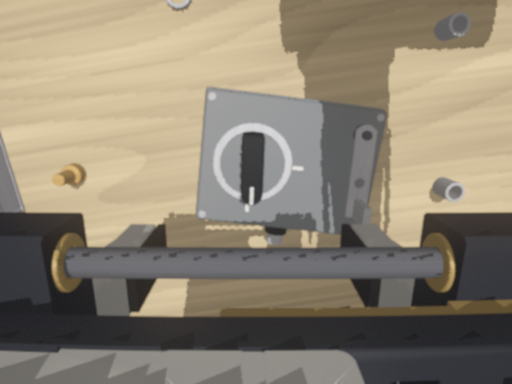

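```bash
python3 - <<'E'
import cv2
a=cv2.imread("pics/w1.png")[80:245,190:395]; cv2.imwrite("pics/w1c.png",cv2.resize(a,None,fx=3.6,fy=3.6,interpolation=cv2.INTER_CUBIC))
E
```

```text
(no output)
```

View pics/w1c.png

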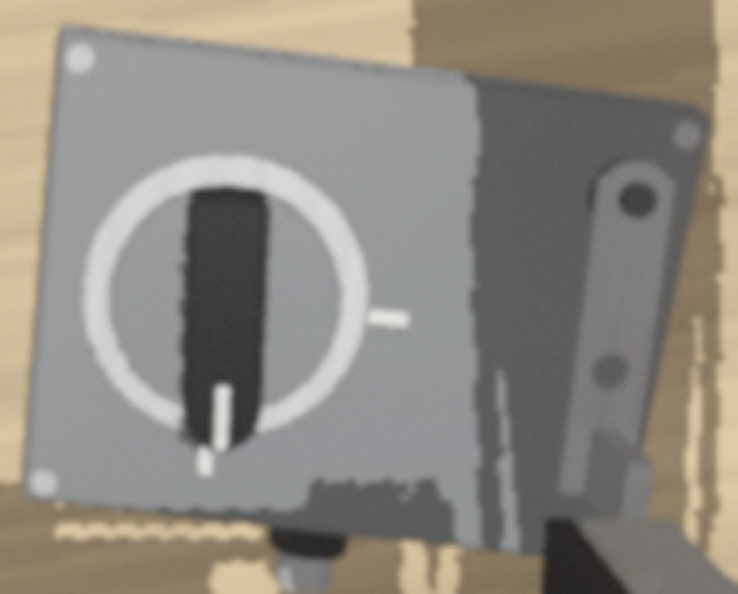

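```bash
python3 - <<'E'
from h import *
import pickle; p=pickle.load(open('w1.pkl','rb'))
def t(u,v):return (190+(u+.5)/3.6-.5,80+(v+.5)/3.6-.5)
o={}
for n,a,z in [('scrA',(79,58),.07),('scrB',(686,134),.07),('scrC',(43,484),.07),('ring',(226,295),.07),('markon',(205,461),.07),('markoff',(388,318),.07),('pivot',(637,199),.08),('eye',(609,370),.08),('tabtop',(637,475),.116),('line1',(222,385),.118),('line2',(222,448),.118),('barN',(230,190),.118)]:
    o[n]=atz(p,t(*a),z); print(n,o[n].round(4))
an=lambda a,b:np.degrees(np.arctan2(*(o[b]-o[a])[[1,0]])).round(1)
print(an('scrC','scrA')+180,an('scrA','scrB'),'line',an('line1','line2'),'on',an('ring','markon'),'off',an('ring','markoff'),'hasp',an('pivot','eye'),an('barN','line2'))
E
```

```text
scrA [ 0.4647 -0.2795  0.07  ]
scrB [ 0.5125 -0.1055  0.07  ]
scrC [ 0.5911 -0.3142  0.07  ]
ring [ 0.54   -0.2477  0.07  ]
markon [ 0.5913 -0.2622  0.07  ]
markoff [ 0.5545 -0.1998  0.07  ]
pivot [ 0.5282 -0.1246  0.08  ]
eye [ 0.5782 -0.1366  0.08  ]
tabtop [ 0.5993 -0.1412  0.116 ]
line1 [ 0.5561 -0.2512  0.118 ]
line2 [ 0.5736 -0.2539  0.118 ]
barN [ 0.5051 -0.2413  0.118 ]
344.7 74.6 line -8.7 on -15.8 off 73.2 hasp -13.5 -10.4
```

```bash
python3 -m inch '0.003 0 0.03 0 0 0 1;0.003 0 0.03 0 0 0 1;0 0 0.03 0 0 0 1;0 0 0.03 0 0 0 1;0 0 0.025 0 0 0 1;0 0 0.02 0 0 0 1;0 0 0.014 0 0 0 1;0 0 0.01 0 0 0 1;0 0 0 0 0 0 1;0 0 0 0 0 0 1;0 0 0 0 0 0 0.1;0 0 0 0 0 0 0.1;0 0 0 0 0 0 0.1;0 0 0 0 0 0 0.1;0 0 0 0 0 0 0.1;0 0 0 0 0 0 0.1' 30
python3 -c "
from plant import r
s=r.get_state();print(s['tcp_pos'],s['contact_force'],s['moment'],s['gripper_width'],s['joints'].round(1))"
```

```text
time_s: 6.42
tcp_pos: [0.5399, -0.2468, 0.088]
eef_rot: [180.0, 0.0, 171.4]
contact_force: [0.1, 0.3, -0.4]
gripper_width: 0.053
[ 0.53993733 -0.24679579  0.08796165] [ 0.06639606  0.32475145 -0.39917736] [ 0.05620454 -0.20475696  0.05116468] 0.05300192225214238 [ -5.7  20.1 -19.9   0.  -50.  -92.9]
```

```bash
python3 -m inch '0 0 0 0 0 0 0.1;0 0 0 0 0 0 0.1;0 0 0 0 0 0 0.1;0 0 0 0 0 0 0.1;0 0 0 0 0 0 0.1;0 0 0 0 0 0 0.1;0 0 0 0 0 0 0.1'
python3 -c "
from plant import r
s=r.get_state();print(s['tcp_pos'],s['contact_force'],s['moment'],s['gripper_width'],s['joints'].round(1))"
```

```text
time_s: 7.0
tcp_pos: [0.5397, -0.2476, 0.0876]
eef_rot: [-180.0, -0.0, 171.4]
contact_force: [-1.7, -5.7, -0.5]
gripper_width: 0.0219
[ 0.53967575 -0.24755149  0.08759466] [-1.69514709 -5.66500404 -0.52754442] [-1.77428922  0.02026257 -0.10876444] 0.02191962123832689 [ -5.8  20.1 -19.9   0.1 -50.  -92.9]
```

```bash
python3 -m inch '0 0 0 0 0 -0.05 0.1;0 0 0 0 0 -0.09 0.1;0 0 0 0 0 -0.09 0.1;0 0 0 0 0 -0.09 0.1;0 0 0 0 0 -0.09 0.1;0 0 0 0 0 -0.09 0.1;0 0 0 0 0 -0.09 0.1;0 0 0 0 0 -0.09 0.1;0 0 0 0 0 -0.09 0.1;0 0 0 0 0 -0.09 0.1;0 0 0 0 0 -0.09 0.1;0 0 0 0 0 -0.09 0.1;0 0 0 0 0 -0.09 0.1;0 0 0 0 0 -0.09 0.1;0 0 0 0 0 -0.09 0.1;0 0 0 0 0 -0.09 0.1;0 0 0 0 0 -0.05 0.1;0 0 0 0 0 0 0.1;0 0 0 0 0 0 0.1' 40
python3 -c "
from plant import r
s=r.get_state();print(s['tcp_pos'],s['contact_force'],s['moment'],s['gripper_width'],s['joints'].round(1),s['eef_rot'])"
```

```text
time_s: 8.58
tcp_pos: [0.5404, -0.2487, 0.0876]
eef_rot: [-179.9, -0.1, -105.5]
contact_force: [2.9, -12.6, -5.5]
gripper_width: 0.0214
[ 0.54044808 -0.24871714  0.08760683] [  2.94605454 -12.56402965  -5.48408269] [-4.40829056 -0.92520908 -0.0261463 ] 0.021387708353175716 [ -5.8  20.2 -19.9   0.2 -49.9  -9.8] [-1.79912332e+02 -1.11005403e-01 -1.05483030e+02]
```

```bash
python3 -m inch '0 0 0 0 0 -0.03 0.1;0 0 0 0 0 0 0.1;0 0 0 0 0 0 0.1'
python3 -c "
from plant import r
s=r.get_state();print(s['moment'],s['joint_torque'].round(2))"
python3 -m inch '0 0 0 0 0 -0.03 0.1;0 0 0 0 0 0 0.1;0 0 0 0 0 0 0.1'
python3 -c "
from plant import r
s=r.get_state();print(s['moment'],s['joint_torque'].round(2))"
```

```text
time_s: 8.83
tcp_pos: [0.5405, -0.2487, 0.0876]
eef_rot: [-179.9, -0.1, -103.8]
contact_force: [3.4, -13.8, -4.5]
gripper_width: 0.0218
[-4.39241638 -0.93357355 -0.58067313] [  6.44 -54.99  23.15   2.93  -1.32   0.58]
time_s: 9.08
tcp_pos: [0.5405, -0.2486, 0.0876]
eef_rot: [-179.9, -0.1, -102.2]
contact_force: [2.2, -12.4, -5.3]
gripper_width: 0.022
[-4.15509858 -1.04023765 -1.04893762] [  6.66 -54.73  22.99   3.38  -1.35   1.13]
```

The reaction moment rose to 1.05 N m against 0.15 N m of friction, so the handle is at its stop. I'll ease off, release, lift and look.

```bash
python3 -m inch '0 0 0 0 0 0.03 0.1;0 0 0 0 0 0 0.1;0 0 0 0 0 0 0.6;0 0 0 0 0 0 0.6;0 0 0 0 0 0 0.6;0 0 0 0 0 0 0.6;0 0 -0.01 0 0 0 0.6;0 0 -0.02 0 0 0 0.6;0 0 -0.03 0 0 0 0.6;0 0 -0.03 0 0 0 0.6;0 0 -0.03 0 0 0 0.6;0 0 -0.03 0 0 0 0.6;0 0 -0.02 0 0 0 0.6;0 0 -0.01 0 0 0 0.6;0 0 0 0 0 0 0.6;0 0 0 0 0 0 0.6'
python3 - <<'E'
from h import *
s=r.get_state(); print(s['tcp_pos'],s['eef_rot'],s['joints'].round(1),s['contact_force'])
p=r.camera_params('wrist'); im=r.capture('wrist'); cv2.imwrite('pics/w2.png',im[:,:,::-1])
import pickle; pickle.dump(p,open('w2.pkl','wb'))
E
```

```text
time_s: 10.42
tcp_pos: [0.5396, -0.2464, 0.2675]
eef_rot: [-180.0, 0.0, -103.8]
contact_force: [-0.6, -0.4, -0.4]
gripper_width: 0.0527
[ 0.53960515 -0.24644852  0.26746485] [-1.79982854e+02  3.67885637e-02 -1.03784688e+02] [ -5.7  11.5  -6.4  -0.  -72.1  -8.1] [-0.629304   -0.37904171 -0.37253246]
```

View pics/w2.png

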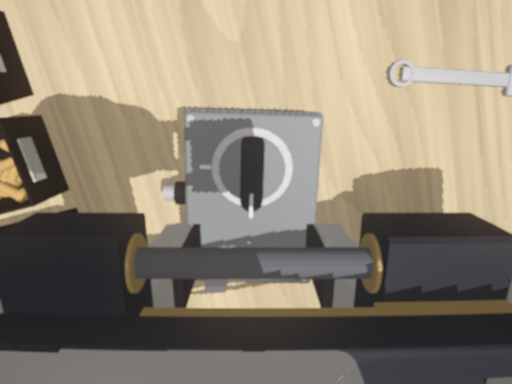

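The white line now sits at the mark on the hasp's side, at about (252,210), so the handle looks off. Next I'll go to the hasp tab.

```bash
python3 -m inch '0 0 0 0 0 0.103 0.6;0 0 0 0 0 0.103 0.6;0 0 0 0 0 0.103 0.6;0 0 0 0 0 0.103 0.6;0 0 0 0 0 0.103 0.6;0 0 0 0 0 0.103 0.6;0 0 0 0 0 0.103 0.6;0 0 0 0 0 0.103 0.6;0 0 0 0 0 0.103 0.6;0 0 0 0 0 0.103 0.6;0 0 0 0 0 0.103 0.6;0 0 0 0 0 0.103 0.6;0 0 0 0 0 0.103 0.6;0 0 0 0 0 0.103 0.6;0 0 0 0 0 0.106 0.6;0 0.02 0 0 0 0 0.6;0 0.02 0 0 0 0 0.6;0 0 0 0 0 0 0.6;0 0 0 0 0 0 0.6'
python3 - <<'E'
from h import *
s=r.get_state(); print(s['tcp_pos'],s['eef_rot'],s['joints'].round(1),s['contact_force'])
p=r.camera_params('wrist'); im=r.capture('wrist'); cv2.imwrite('pics/w3.png',im[:,:,::-1])
import pickle; pickle.dump(p,open('w3.pkl','wb'))
cv2.imwrite("pics/w3c.png",cv2.resize(im[60:260,130:380,::-1],None,fx=3,fy=3,interpolation=cv2.INTER_CUBIC))
E
```

```text
time_s: 12.05
tcp_pos: [0.548, -0.2069, 0.2658]
eef_rot: [-180.0, -0.2, 167.6]
contact_force: [-0.6, 0.9, 0.3]
gripper_width: 0.0522
[ 0.54797545 -0.20694772  0.26584679] [-1.79986999e+02 -1.65530166e-01  1.67609608e+02] [  -1.6   11.    -7.3   -0.   -71.9 -100.8] [-0.61349342  0.94220449  0.27192449]
```

View pics/w3c.png

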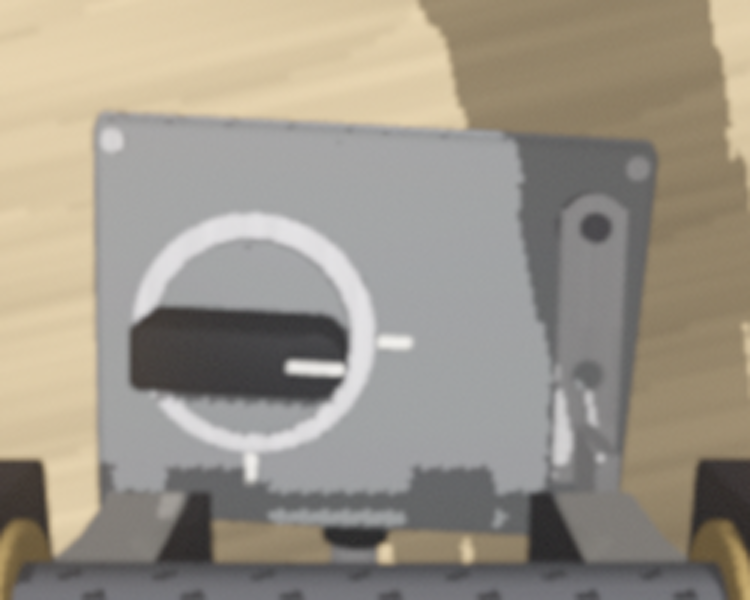

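```bash
python3 - <<'E'
from h import *
import pickle; p=pickle.load(open('w3.pkl','rb'))
def t(u,v):return (130+(u+.5)/3-.5,60+(v+.5)/3-.5)
o={}
for n,a,z in [('scrA',(111,139),.07),('scrB',(637,168),.07),('ring',(254,332),.07),('markon',(251,467),.07),('markoff',(395,342),.07),('pivot',(596,228),.08),('eye',(588,375),.08),('L1',(287,366),.118),('L2',(344,369),.118),('B1',(131,345),.112),('e1',(160,308),.118),('e2',(315,316),.118),('a1',(558,225),.08),('a2',(552,400),.08)]:
    o[n]=atz(p,t(*a),z); print(n,o[n].round(4))
an=lambda a,b:np.degrees(np.arctan2(*(o[b]-o[a])[[1,0]])).round(1)
print(an('scrA','scrB'),'line',an('L1','L2'),an('e1','e2'),'off',an('ring','markoff'),'hasp',an('pivot','eye'),an('a1','a2'))
T=r.camera_params('wrist')
E
```

```text
scrA [ 0.4643 -0.2796  0.07  ]
scrB [ 0.5127 -0.1056  0.07  ]
ring [ 0.54  -0.248  0.07 ]
markon [ 0.5889 -0.2614  0.07  ]
markoff [ 0.5544 -0.1997  0.07  ]
pivot [ 0.5286 -0.1248  0.08  ]
eye [ 0.5785 -0.1359  0.08  ]
L1 [ 0.5449 -0.2332  0.118 ]
L2 [ 0.5497 -0.2161  0.118 ]
B1 [ 0.5289 -0.2805  0.112 ]
e1 [ 0.5188 -0.267   0.118 ]
e2 [ 0.5315 -0.2211  0.118 ]
a1 [ 0.5248 -0.1373  0.08  ]
a2 [ 0.5847 -0.1498  0.08  ]
74.5 line 74.5 74.5 off 73.4 hasp -12.5 -11.9
```

The handle now measures 74.5°, matching the box edge at 74.5°, so it is at its stop. Next is the hasp tab at about (0.607,-0.142), yaw 167.6.

```bash
python3 -m inch '-0.0145 0.0255 0 0 0 0 0.55;-0.0145 0.0255 0 0 0 0 0.55;-0.0144 0.0253 0 0 0 0 0.55;0 0 0.03 0 0 0 0.55;0 0 0.03 0 0 0 0.55;0 0 0.03 0 0 0 0.55;0 0 0.03 0 0 0 0.55;0 0 0.02 0 0 0 0.55;0 0 0.02 0 0 0 0.55;0 0 0.01 0 0 0 0.55;0 0 0.006 0 0 0 0.55;0 0 0 0 0 0 0.55;0 0 0 0 0 0 0.55'
python3 -c "
from plant import r
s=r.get_state();print(s['tcp_pos'],s['contact_force'],s['moment'],s['gripper_width'],s['joints'].round(1))"
```

```text
time_s: 13.18
tcp_pos: [0.6077, -0.143, 0.0921]
eef_rot: [-180.0, 0.0, 167.5]
contact_force: [0.9, 0.1, 0.6]
gripper_width: 0.0482
[ 0.60769915 -0.14298119  0.09208933] [0.88160828 0.07898266 0.55025423] [-0.02210516 -0.14967756  0.03893562] 0.04821504273960339 [   4.7   22.3  -15.7    0.   -52.  -107.2]
```

```bash
python3 -m inch '0 0 0.002 0 0 0 0;0 0 0 0 0 0 0;0 0 0 0 0 0 0;0 0 0 0 0 0 0;0 0 0 0 0 0 0;0 0 0 0 0 0 0;0 0 0 0 0 0 0;0 0 0 0 0 0 0;0 0 0 0 0 0 0;0 0 0 0 0 0 0;0 0 0 0 0 0 0' 10
python3 - <<'E'
from h import *
s=r.get_state();print(s['tcp_pos'],s['contact_force'],s['moment'],s['gripper_width'],s['joints'].round(1))
P=np.array([.5286,-.1248]); d=s['tcp_pos'][:2]-P; print(np.hypot(*d),np.degrees(np.arctan2(d[1],d[0])))
E
```

```text
time_s: 14.1
tcp_pos: [0.6074, -0.1426, 0.0897]
eef_rot: [180.0, 0.0, 167.5]
contact_force: [-1.0, 0.7, 2.0]
gripper_width: 0.0082
[ 0.60741037 -0.14260665  0.08971648] [-0.97929062  0.74597136  1.9783679 ] [ 2.39012032e-01 -4.46295479e-02 -3.84409189e-05] 0.008199911660745445 [   4.7   22.4  -15.8    0.   -51.7 -107.2]
0.0807969702720326 -12.731797981171031
```

```bash
python3 -m inch '0.0003 0.0064 0 0 0 -0.08 0;0.0003 0.0064 0 0 0 -0.08 0;0.0003 0.0064 0 0 0 -0.08 0;0.0003 0.0064 0 0 0 -0.08 0;0.0003 0.0064 0 0 0 -0.08 0;0.0003 0.0064 0 0 0 -0.08 0;0.0003 0.0064 0 0 0 -0.08 0;0.0003 0.0064 0 0 0 -0.08 0;0.0003 0.0064 0 0 0 -0.08 0;0 0 0 0 0 0 0'
python3 - <<'E'
from h import *
s=r.get_state();print(s['tcp_pos'],s['contact_force'],s['moment'],s['gripper_width'],s['joints'].round(1))
P=np.array([.5286,-.1248]); d=s['tcp_pos'][:2]-P; print(np.hypot(*d),np.degrees(np.arctan2(d[1],d[0])))
E
```

```text
time_s: 14.93
tcp_pos: [0.5992, -0.0857, 0.0898]
eef_rot: [180.0, 0.1, -151.0]
contact_force: [1.6, 2.0, -0.3]
gripper_width: 0.0074
[ 0.59915296 -0.08570989  0.08975865] [ 1.62285497  2.04684937 -0.33371561] [ 0.84860093 -0.52688864 -0.05949215] 0.0074120988572062806 [ 10.3  20.9 -18.3  -0.  -50.7 -71.3]
0.08065827450036511 28.988796214978557
```

```bash
python3 -m inch '0.0003 0.0064 0 0 0 -0.08 0;0.0003 0.0064 0 0 0 -0.08 0;0.0003 0.0064 0 0 0 -0.08 0;0.0003 0.0064 0 0 0 -0.08 0;0.0003 0.0064 0 0 0 -0.08 0;0.0003 0.0064 0 0 0 -0.08 0;0.0003 0.0064 0 0 0 -0.08 0;0.0003 0.0064 0 0 0 -0.08 0;0.0003 0.0064 0 0 0 -0.08 0;0.0003 0.0064 0 0 0 -0.08 0;0 0 0 0 0 0 0;0 0 0 0 0 0 0'
cat > q.py <<'E'
from h import *
s=r.get_state();print(s['tcp_pos'],s['contact_force'],s['moment'],s['gripper_width'],s['joints'].round(1))
P=np.array([.5286,-.1248]); d=s['tcp_pos'][:2]-P; print(np.hypot(*d),np.degrees(np.arctan2(d[1],d[0])))
E
python3 q.py
python3 -m inch '0 0.0024 0 0 0 -0.03 0;0 0 0 0 0 0 0;0 0 0 0 0 0 0' 20
python3 q.py
python3 -m inch '0 0.0024 0 0 0 -0.03 0;0 0 0 0 0 0 0;0 0 0 0 0 0 0'
python3 q.py
```

```text
time_s: 15.93
tcp_pos: [0.5503, -0.047, 0.0898]
eef_rot: [-179.9, 0.1, -105.5]
contact_force: [1.0, 8.6, -0.2]
gripper_width: 0.008
[ 0.55031918 -0.04700378  0.08975207] [ 1.01449401  8.64055096 -0.21510172] [ 3.39645536 -0.17437933 -0.11052218] 0.008044670301708447 [ 15.4  16.5 -25.1  -0.1 -48.3 -30.8]
0.0807711193706858 74.40131046104841
time_s: 16.18
tcp_pos: [0.5494, -0.0467, 0.0898]
eef_rot: [-179.8, 0.1, -103.8]
contact_force: [5.4, 6.4, -2.1]
gripper_width: 0.008
[ 0.54942287 -0.04672005  0.0898205 ] [ 5.43771868  6.41339735 -2.08975636] [ 2.31310671 -1.72998919 -0.35732539] 0.008033523954518918 [ 15.5  16.3 -25.3  -0.1 -48.1 -29.3]
0.08080885178041755 75.06752191098298
time_s: 16.43
tcp_pos: [0.5492, -0.0467, 0.09]
eef_rot: [-179.6, 0.2, -102.1]
contact_force: [12.9, 0.5, -10.3]
gripper_width: 0.0085
[ 0.54924784 -0.04668916  0.08999326] [ 12.94930151   0.45438168 -10.27624954] [-0.01516797 -4.73723851 -0.39026694] 0.008454788392124204 [ 15.5  16.2 -25.5   0.1 -47.8 -27.7]
0.08079379281954564 75.19310001578343
```

The tangential force has risen to about 13 N and the angle has stopped at about 75°, so the hasp is at its stop. I'll ease off, release, lift clear and check.

```bash
python3 -m inch '0 -0.0024 0 0 0 0.03 0;0 0 0 0 0 0 0;0 0 0 0 0 0 0.4;0 0 0 0 0 0 0.4;0 0 0 0 0 0 0.4;0 0 0 0 0 0 0.4;0 0 -0.01 0 0 0 0.4;0 0 -0.02 0 0 0 0.4;0 0 -0.03 0 0 0 0.4;0 0 -0.03 0 0 0 0.4;0 0 -0.03 0 0 0 0.4;0 0 -0.03 0 0 0 0.4;0.02 0 -0.02 0 0 0 0.4;0.03 0 0 0 0 0 0.4;0.03 0 0 0 0 0 0.4;0.03 0 0 0 0 0 0.4;0 0 0 0 0 0 0.4;0 0 0 0 0 0 0.4'
python3 - <<'E'
from h import *
s=r.get_state(); print(s['tcp_pos'],s['eef_rot'],s['contact_force'])
p=r.camera_params('wrist'); im=r.capture('wrist'); cv2.imwrite('pics/w4.png',im[:,:,::-1])
for c in('top','scene'): cv2.imwrite(f'pics/{c}4.png',r.capture(c)[:,:,::-1])
import pickle; pickle.dump(p,open('w4.pkl','wb'))
a=cv2.imread('pics/top4.png')[90:210,200:450]
b=cv2.imread('pics/scene4.png')[150:300,40:340]
cv2.imwrite('pics/t4c.png',cv2.resize(a,None,fx=3,fy=3,interpolation=cv2.INTER_CUBIC))
cv2.imwrite('pics/s4c.png',cv2.resize(b,None,fx=2.6,fy=2.6,interpolation=cv2.INTER_CUBIC))
E
```

```text
time_s: 17.93
tcp_pos: [0.5207, -0.1561, 0.2604]
eef_rot: [-180.0, 0.0, -103.8]
contact_force: [0.5, -0.5, 0.5]
gripper_width: 0.035
[ 0.52072042 -0.15607263  0.26040572] [-1.79966976e+02  2.27203435e-03 -1.03836163e+02] [ 0.50132775 -0.47463428  0.53845573]
```

View pics/w4.png

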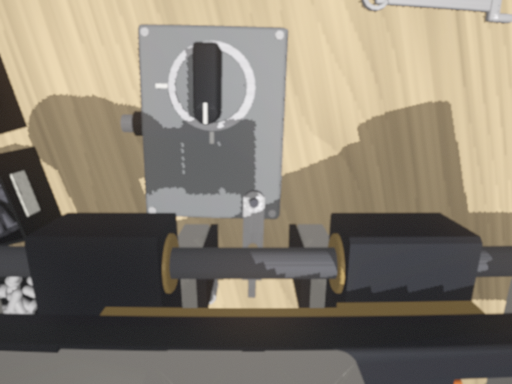

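View pics/t4c.png

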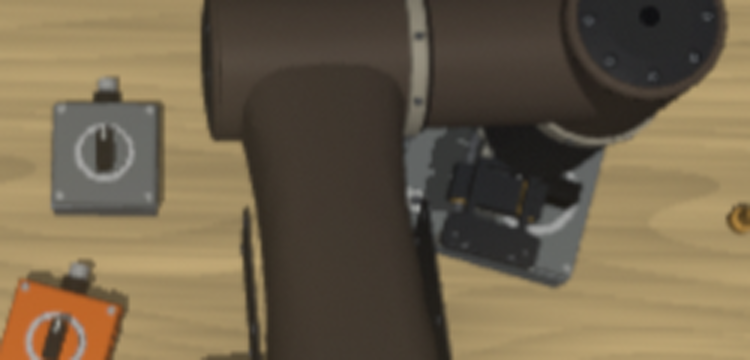

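View pics/s4c.png

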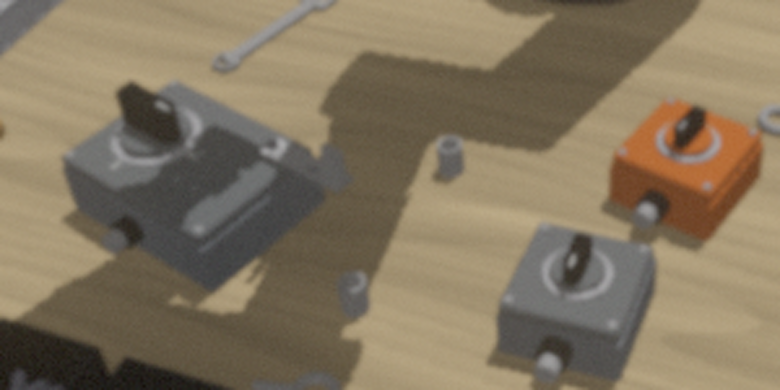

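The lid shows the handle at off, the hasp pointing out, and the small grey handle unchanged. I'll turn the wrist to get a clear view of the hasp and measure its angle.

```bash
python3 -m inch '0 0 0 0 0 0.103 0.4;0 0 0 0 0 0.103 0.4;0 0 0 0 0 0.103 0.4;0 0 0 0 0 0.103 0.4;0 0 0 0 0 0.103 0.4;0 0 0 0 0 0.103 0.4;0 0 0 0 0 0.103 0.4;0 0 0 0 0 0.103 0.4;0 0 0 0 0 0.103 0.4;0 0 0 0 0 0.103 0.4;0 0 0 0 0 0.103 0.4;0 0 0 0 0 0.103 0.4;0 0 0 0 0 0.103 0.4;0 0 0 0 0 0.103 0.4;0 0 0 0 0 0.106 0.4;-0.02 0.025 0 0 0 0 0.4;-0.02 0.025 0 0 0 0 0.4;-0.02 0 0 0 0 0 0.4;0 0 0 0 0 0 0.4;0 0 0 0 0 0 0.4'
python3 - <<'E'
from h import *
s=r.get_state(); print(s['tcp_pos'],s['eef_rot'],s['joints'].round(1),s['contact_force'])
p=r.camera_params('wrist'); im=r.capture('wrist'); cv2.imwrite('pics/w5.png',im[:,:,::-1])
import pickle; pickle.dump(p,open('w5.pkl','wb'))
cv2.imwrite("pics/w5c.png",cv2.resize(im[60:260,100:350,::-1],None,fx=3,fy=3,interpolation=cv2.INTER_CUBIC))
E
```

```text
time_s: 19.75
tcp_pos: [0.5913, -0.1174, 0.2587]
eef_rot: [-180.0, -0.1, 167.7]
contact_force: [0.2, 0.4, -0.2]
gripper_width: 0.0351
[ 0.59133815 -0.1174303   0.25870367] [-1.79972973e+02 -8.92767107e-02  1.67727240e+02] [   7.3   12.8   -5.9   -0.   -71.4 -109.6] [ 0.18066253  0.36430939 -0.20815417]
```

View pics/w5c.png

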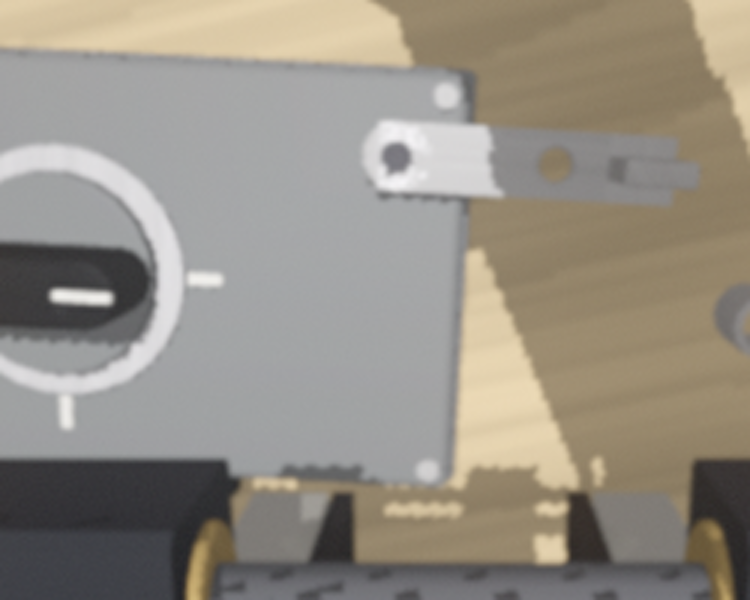

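```bash
python3 - <<'E'
from h import *
import pickle; p=pickle.load(open('w5.pkl','rb'))
def t(u,v):return (100+(u+.5)/3-.5,60+(v+.5)/3-.5)
o={}
for n,a,z in [('scrB',(446,95),.07),('scrD',(428,470),.07),('pivot',(397,157),.08),('eye',(555,164),.08),('a1',(400,122),.08),('a2',(675,136),.08),('b1',(400,193),.08),('b2',(672,206),.08),('L1',(51,295),.118),('L2',(112,298),.118),('f1',(0,244),.118),('f2',(118,249),.118)]:
    o[n]=atz(p,t(*a),z)
an=lambda a,b:np.degrees(np.arctan2(*(o[b]-o[a])[[1,0]])).round(1)
print('boxedge',an('scrB','scrD')+90,'hasp',an('pivot','eye'),an('a1','a2'),an('b1','b2'),'handle',an('L1','L2'),an('f1','f2'))
E
```

```text
boxedge 74.6 hasp 75.2 75.0 75.1 handle 74.7 75.0
```

```bash
python3 -c "
from plant import r
print(r.get_state()['time_s'],r.close_job())"
```

```text
the job is handed in; nothing more can be done
19.8 None
```

I turned the larger isolator's handle anticlockwise to its off stop, then swung the lockout hasp fully out to its stop. I handed the job in at 19.8 s with the gripper clear of everything.

- **Handle:** the reaction moment rose to about 1 N m at the stop. The last wrist picture puts the bar at 74.7–75.0°, against 74.6° for off from the lid screws.
- **Hasp:** it stopped moving while the push rose to about 13 N. It last measured 75.0–75.2°, against 74.6° for square to the edge, so it is at its stop within the error of the measurement.
- **Small isolator and look-alikes:** I never went near them. The small grey handle looks the same as at the start in the top and scene pictures, though I judged that by eye and did not measure it.

No checks failed. The off mark itself measured about 1° off the direction I got from the lid screws, which is within picture accuracy.

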